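Clamp a module under the retaining bar of a bond tester's work holder

TASK

Clamp the module in the work holder: draw the sliding latch with the yellow grip fully back, lay the long steel bar with the red handle gently across the two notched supports so that it lies flat in both notches and is centred over the module, then slide the latch fully forward over the bar's end. Let go of everything, and leave the short blue-handled bar, the screwdriver, the brass weight and the jar where they are.

Things in the scene. Friction and masses are not known exactly. Their poses are not given: they have to be found in the camera images.
- workholder: Dark steel plate 120 (x) x 315 (y) x 12 mm, fixed to the table, turned about the vertical at each start. Origin on the table under the centre of its round stage (radius 46 mm); the plate runs from y = -110 to +205 mm. On the stage lies a white ceramic module, 56 mm square, its top 46 mm above the table.
- seat (a point): Point midway between the two supports at the level of their ledges, 50 mm above the table, over the module's centre; axes as the work holder's. The origin of the long bar belongs here, with the bar's x axis along this y axis, either way round.
- support (a point): Centre of the ledge of the aluminium support on the latch's side, 78 mm to +y of the seat; its twin is 78 mm to -y. Axes as the work holder's. Each ledge is 62 mm in x, 30 mm in y and 50 mm above the table. On it two blue cheeks, 10 mm high, leave a notch 38 mm wide (x = -19 to +19 mm), open at both ends in y.
- latch (a joint): Travel of the latch along its track, m: 0 = fully back (towards the holder's +y, clear of the supports), 0.045 = fully forward (towards -y, its tongue over the +y support and the bar's end). It stays where it is left; about 2 N moves it. It starts partly forward, in the way of the bar. Its black track, 50 mm wide, 50 mm high, runs from y = 105 to 200 mm of the holder.
- latch_grip (a point): Centre of the top of the latch's upright yellow grip, 102 mm above the table (x = 0, y = 170 mm of the holder at latch = 0; axes as the holder's). The grip, 30 (x) x 14 (y) x 36 mm high, stands on a steel carriage 36 x 36 mm, top 66 mm above the table. A tongue 22 mm wide, 60 to 66 mm above the table, reaches 58 mm to -y from the grip's centre.
- clamp_bar: The long steel bar, loose, 190 (x) x 30 (y) x 8 mm, 0.2 to 0.45 kg, with a red handle fin 50 (x) x 14 (y) x 36 mm standing on its middle (overall height 44 mm). Origin at the centre of its underside, x along the bar. Starts lying on the table, handle up.
- spare_bar: A loose shorter bar, 110 x 30 x 8 mm with a like fin in blue: too short to span the supports; stays where it is. Origin at the centre of its underside, x along the bar.
- driver: Screwdriver 170 mm long lying on the table, a bystander. Origin under its middle, x along it.
- weight: Brass weight, 44 mm across and 56 mm high, a bystander. Origin at the centre of its underside.
- jar: Closed jar, 60 mm across and 75 mm high, a bystander. Origin at the centre of its underside.
There are look-alikes about, which are no part of the job. What is shaped like the clamp_bar but green is not meant.

How it is judged:
On the way, in this order (a step that is already met when the one before it is completed fails the run):
1. the latch is drawn fully back (within 6 mm of its end) (value of joint latch below 0.006 m), for 0.2 s.
2. the long bar lies flat in both notches, centred, and the fingers have let go of it (x of clamp_bar in the frame of seat between -0.006 and 0.006 m and y of clamp_bar in the frame of seat between -0.012 and 0.012 m and z of clamp_bar in the frame of seat between -0.003 and 0.003 m and angle between the x axis of clamp_bar and the y axis of seat, either way round below 0.06 rad and angle between clamp_bar's own z axis and vertical below 0.03 rad and contact force between the fingers and clamp_bar below 0.5 N and linear speed of clamp_bar below 0.02 m/s), for 0.2 s.
At the end, for the whole second after the job is handed in: The long bar lies at rest in both notches: its origin within 6 mm across (x), 12 mm along (y) and 3 mm in height of the seat point, its length within 0.06 rad of the holder's y axis and level within 0.03 rad; the latch is fully forward (beyond 0.040 of 0.045 m) over its end (x of clamp_bar in the frame of seat between -0.006 and 0.006 m and y of clamp_bar in the frame of seat between -0.012 and 0.012 m and z of clamp_bar in the frame of seat between -0.003 and 0.003 m and angle between the x axis of clamp_bar and the y axis of seat, either way round below 0.06 rad and angle between clamp_bar's own z axis and vertical below 0.03 rad and value of joint latch above 0.04 m and linear speed of clamp_bar below 0.02 m/s); the robot touches nothing.
It fails at once if the short bar, the screwdriver, the brass weight or the jar is moved by more than 20 mm (distance of any of spare_bar, driver, weight, jar from where it was at the start of the episode above 0.02 m).
It fails at once if the long bar is dropped onto the work holder (falls freely at over 0.45 m/s, about 10 mm of fall) (horizontal distance between clamp_bar and seat below 0.05 m and z of clamp_bar in the frame of seat between -0.01 and 0.08 m and contact force between the fingers and clamp_bar below 0.1 N and linear speed of clamp_bar above 0.45 m/s).
It fails at once if the bar is rammed onto the work holder (more than 60 N) (contact force between clamp_bar and workholder above 60 N).
It also fails if it takes over 58 s, if anything falls off the work surface, if the arm or the gripper's body presses on something with over 40 N, if the wrist force passes 120 N, or if a joint passes its speed limit or range.

ROBOT

A 7-joint arm with a two-finger parallel gripper is mounted at the origin on the work surface. World frame = base frame: x ahead of the robot, y to its left, z up, the work surface at z = 0. Lengths are in m, angles in rad, forces in N, time in s.
With the tool pointing down it reaches from about 0.4 to 0.85 m from the base axis. Payload 10.4 kg.
Tool frame: the origin (TCP) lies at the very end of the fingers, on their centre line; the grasp point (between the pads) lies 19 mm behind it; z points along the fingers, y is the line along which they close (so a half turn about z gives the same grasp; the last joint's range is limited). The gripper opens to 87 mm and grips with 3 to 60 N. Pads are 19 mm wide; open, the fingers measure 117 mm over their backs; the gripper's body (75 mm by 190 mm) begins 51 mm behind the grasp point.
Start: joints at [-0.023, 0.332, -0.065, 1.46, 0.022, 1.35, -0.088], TCP at [0.625, 0, 0.183] pointing down, gripper open.
Joint ranges: [-2.6, 2.6], [-0.5, 2.12], [-1.47, 1.34], [0.16, 2.42], [-1.27, 4.41], [0.06, 2.06], [-2.6, 2.6]. Speed limits (rad/s): [2.22, 2.22, 2.79, 2.79, 3.14, 3.14, 3.14].

INTERFACE

Orientations are given as a unit quaternion [x, y, z, w].
In Python, from bench import * gives the robot as it stands.
- The arm moves only by the tool carry_out, never from a script. Its argument "deltas" is a list of rows, each an object with "hand": the finger opening in mm, from 0 to 87; "dp": the shift along the tool's x, y, z each as a share of 250 mm, from -1 to 1, a list of three; "spin": the turn about the tool's z as a share of pi rad, from -1 to 1. In form: [{"hand": hand, "dp": [dx, dy, dz], "spin": spin}, ...]. A call has 1 to 20 rows; each row is the pose to reach, as a shift and turn from the pose commanded when the call began, along the tool's axes at that moment, turning the shorter way round; what a row does not reach only later rows make up. A row lasts 1/10 s, in which the tool goes at most 50 mm and 8.59 degrees, less where a joint would pass 70% of its speed; a pose out of reach is approached as far as the arm can. A call with a number of a shift or a turn outside -1 to 1 is refused whole. A call with a gripper value outside its range is refused whole. The fingers move at their own pace and stop on an object; "force" is the grip in N (left out, the last holds). Time passes only in rows, so rows that repeat a pose let the fingers close. It gives the time, the measured TCP pose, the force, the opening and the grip force at its end, in the units of the state.
- read_state(): the state, without advancing time (a new reading comes with each control period).
- camera(name): name is "scene" or "side" or "wrist"; returns the picture (384x512x3 uint8, red, green, blue); there is no depth.
- get_calibration(name): a dict with "fx", "fy", "cx", "cy" (pixels), "R" (3x3) and "t" (3): a world point X has camera coordinates R X + t; the wrist camera has in their place "mount" (4x4, takes a point from camera to tool coordinates, whose origin is the TCP and whose axes are the flange's). Camera axes: x right, y down, z forward; pixel columns grow to the right and rows downward; lengths in m; the calibration is good to about 2 mm. The wrist camera is an equidistant fisheye: a pixel r from the principal point sees the ray r / f radians off the axis. A picture is of the moment at which its call begins: read the wrist's pose just before it. get_calibration takes no time and is no camera call.
- close_job(): hands the job in; it is judged then, once.
The state is a dict: "time": time; "joint_positions": joint angles; "joint_vel": joint speeds; "joint_torque": joint torques, N m; "ee_pos": TCP position; "eef_rot": TCP orientation; "ft_force": force on the tool from outside, world axes, zero at the start; "torque": the same for the moment, N m; "width": finger opening in m; "grip_force": force on a finger pad.
Only numpy, scipy, OpenCV 4.12 (cv2) and the standard library are available. Lean on these libraries where they do the work, as an engineer would, in place of code of your own. Each camera call takes 0.05 s, during which the arm holds its last target. There are 200 camera calls.

## Working session

There is one attempt and no reset: what is moved stays moved. The work goes in short steps, Python scripts to look and compute and a tool call to move; the robot and the scene stay as the last step left them, time stands still between calls to the robot, and variables do not carry over. Pictures are saved under pics/ and viewed, at most 10 in all, crops included, and the job is handed in when it is done.

Besides the shell and the picture viewer there is one more tool, called after "Call:" as name(argument=value, ...) on one line, values as JSON. carry_out: Moves the arm, as the interface text tells. Its arguments: {"type":"object","properties":{"deltas":{"type":"array","items":{"type":"object","properties":{"hand":{"type":"number"},"dp":{"type":"array","items":{"type":"number","minimum":-1,"maximum":1}},"spin":{"type":"number","minimum":-1,"maximum":1}}}},"force":{"type":"number"}},"required":["deltas"]}

```bash
ls; mkdir -p pics
python3 - <<'E'
from bench import *
import cv2,numpy as np
s=read_state();print({k:np.round(v,4) for k,v in s.items()})
for n in("scene","side","wrist"):
    im=camera(n);cv2.imwrite(f"pics/{n}0.png",im[:,:,::-1]);c=get_calibration(n);print(n,c)
a=cv2.imread("pics/scene0.png");b=cv2.imread("pics/side0.png")
cv2.imwrite("pics/a.png",cv2.resize(a,(800,600)))
E
```

```text
pics
{'time': np.float64(0.0), 'joint_positions': array([-0.0226,  0.3329, -0.0647,  1.4609,  0.0216,  1.3499, -0.0885]), 'joint_vel': array([ 0.0008, -0.0003,  0.0004,  0.0001,  0.0002, -0.001 ,  0.0006]), 'joint_torque': array([-1.00000e-04, -6.23246e+01,  2.44000e-02, -3.89891e+01,
       -6.14000e-02,  3.98000e-02,  2.00000e-04]), 'ee_pos': array([ 0.6246, -0.    ,  0.1824]), 'eef_rot': array([ 7.071e-01,  7.071e-01, -5.000e-04, -5.000e-04]), 'ft_force': array([-0.0624,  0.9628,  0.1759]), 'torque': array([ 0.0159, -0.013 ,  0.0198]), 'grip_force': np.float64(0.0), 'width': np.float64(0.0873)}
scene {'fx': 367.56141656432584, 'fy': 367.56141656432584, 'cx': 258.2817261192134, 'cy': 191.55180869325284, 'R': array([[-0.75199438,  0.65896291,  0.01650273],
       [ 0.52689476,  0.61594784, -0.58565363],
       [-0.39608884, -0.43171304, -0.81039342]]), 't': array([ 0.34087368, -0.25532965,  1.33677908])}
side {'fx': 392.5579622250942, 'fy': 392.5579622250942, 'cx': 261.97128973296606, 'cy': 203.58856610526212, 'R': array([[ 9.98777653e-01, -4.94286849e-02,  6.37083526e-05],
       [-3.29917587e-02, -6.67604583e-01, -7.43784689e-01],
       [ 3.68068310e-02,  7.42873425e-01, -6.68419278e-01]]), 't': array([-0.50085666,  0.12179343,  1.11015744])}
wrist {'fx': 297.3186396354542, 'fy': 297.3186396354542, 'cx': 254.1610796156878, 'cy': 191.53282542267843, 'mount': array([[ 6.77589162e-04, -9.55294450e-01, -2.95655298e-01,
         8.21523955e-02],
       [ 9.99999047e-01,  1.00283004e-03, -9.48433737e-04,
         7.52202703e-04],
       [ 1.20252550e-03, -2.95654374e-01,  9.55294219e-01,
        -2.01564435e-01],
       [ 0.00000000e+00,  0.00000000e+00,  0.00000000e+00,
         1.00000000e+00]])}
```

View pics/a.png

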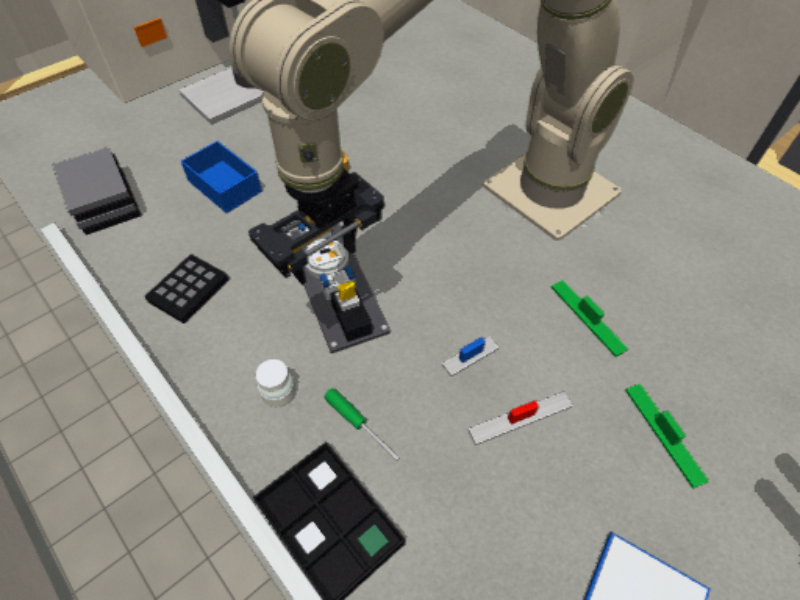

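View pics/side0.png

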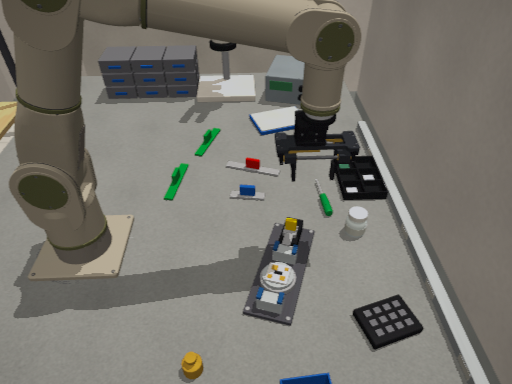

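View pics/wrist0.png

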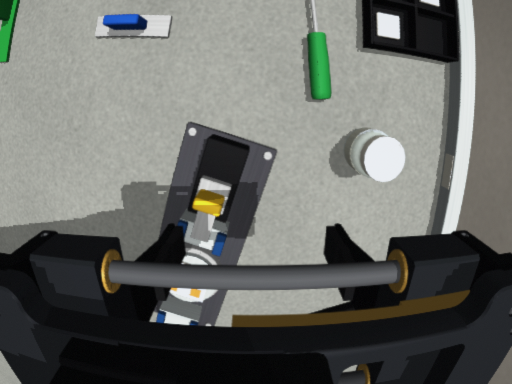

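The scene and side views show the holder (side ≈ (280,270)), the yellow grip (291,225), the red bar (253,164), the blue bar (247,190), the driver, the jar (357,222) and the weight (192,365). The wrist view shows the holder's +y end with screws at (192,131) and (268,155). Next I measure these.

```bash
cat > h.py <<'E'
from bench import *
import cv2,numpy as np
from scipy.spatial.transform import Rotation as Ro
def ray(n,uv,pose=None):
    c=get_calibration(n);uv=np.atleast_2d(np.float64(uv));x=(uv-[c["cx"],c["cy"]])/[c["fx"],c["fy"]]
    if n!="wrist":
        R=c["R"];return -R.T@c["t"],np.c_[x,np.ones(len(x))]@R
    p,q=pose;th=np.linalg.norm(x,axis=1,keepdims=True)
    d=np.c_[x*np.sinc(th/np.pi),np.cos(th)]
    M=c["mount"];Rt=Ro.from_quat(q).as_matrix()
    return p+Rt@M[:3,3],d@M[:3,:3].T@Rt.T
def plane(n,uv,z,pose=None):
    o,d=ray(n,uv,pose);return o+d*((z-o[2])/d[:,2])[:,None]
def tri(*od):
    A=0;b=0
    for o,d in od:
        d=d.ravel()/np.linalg.norm(d);P=np.eye(3)-np.outer(d,d);A=A+P;b=b+P@o
    return np.linalg.solve(A,b)
def hsv(im): return cv2.cvtColor(im,cv2.COLOR_RGB2HSV)
def blobs(m,amin=15):
    k,_,s,c=cv2.connectedComponentsWithStats(m.astype(np.uint8));return [(s[i,4],c[i].round(1),s[i,:4]) for i in range(1,k) if s[i,4]>=amin]
E
python3 - <<'E'
from h import *
s=cv2.imread("pics/side0.png");cv2.imwrite("pics/c.png",cv2.resize(s[205:330,215:345],None,fx=4.6,fy=4.6,interpolation=cv2.INTER_CUBIC))
for n in("scene","side","wrist"):
    h=hsv(cv2.imread(f"pics/{n}0.png")[:,:,::-1].copy());H,S,V=cv2.split(h)
    for nm,m in(("yel",(H>18)&(H<32)&(S>170)&(V>90)),("red",((H<6)|(H>174))&(S>150)&(V>80)),("blue",(H>105)&(H<125)&(S>140)&(V>70))):
        print(n,nm,[(int(a),list(c),list(map(int,b))) for a,c,b in blobs(m,12)])
E
```

```text
scene yel [(16, [np.float64(220.5), np.float64(103.0)], [220, 99, 2, 9]), (13, [np.float64(212.2), np.float64(162.2)], [210, 161, 5, 4]), (103, [np.float64(221.6), np.float64(185.5)], [216, 180, 12, 12])]
scene red [(155, [np.float64(334.2), np.float64(263.5)], [325, 257, 20, 14])]
scene blue [(1365, [np.float64(141.7), np.float64(112.5)], [116, 90, 52, 46]), (13, [np.float64(192.8), np.float64(144.5)], [191, 143, 4, 5]), (23, [np.float64(223.3), np.float64(173.4)], [221, 170, 6, 8]), (22, [np.float64(207.0), np.float64(178.6)], [205, 175, 5, 8]), (131, [np.float64(301.6), np.float64(223.4)], [294, 216, 16, 16]), (131, [np.float64(383.1), np.float64(361.9)], [374, 341, 22, 43]), (14, [np.float64(451.8), np.float64(378.4)], [449, 374, 5, 10])]
side yel [(37, [np.float64(334.2), np.float64(139.8)], [326, 139, 16, 3]), (46, [np.float64(304.2), np.float64(150.9)], [289, 150, 30, 3]), (128, [np.float64(290.7), np.float64(223.7)], [285, 218, 12, 13]), (16, [np.float64(274.6), np.float64(267.2)], [272, 266, 6, 4]), (12, [np.float64(281.8), np.float64(278.0)], [280, 277, 5, 3]), (428, [np.fl
[... 963 characters left out ...]
, 52, 11])]
wrist yel [(567, [np.float64(208.1), np.float64(202.5)], [192, 190, 32, 27]), (39, [np.float64(105.9), np.float64(259.3)], [103, 252, 7, 18]), (18, [np.float64(404.4), np.float64(263.2)], [403, 259, 4, 10]), (20, [np.float64(107.2), np.float64(285.8)], [105, 280, 6, 11]), (25, [np.float64(402.6), np.float64(286.9)], [399, 282, 7, 10]), (35, [np.float64(194.8), np.float64(292.1)], [192, 289, 7, 7])]
wrist red []
wrist blue [(369, [np.float64(121.5), np.float64(19.3)], [103, 14, 41, 11]), (36, [np.float64(182.3), np.float64(225.4)], [178, 222, 8, 11]), (176, [np.float64(218.5), np.float64(245.0)], [212, 235, 14, 21]), (64, [np.float64(160.2), np.float64(317.8)], [157, 313, 8, 10])]
```

View pics/c.png

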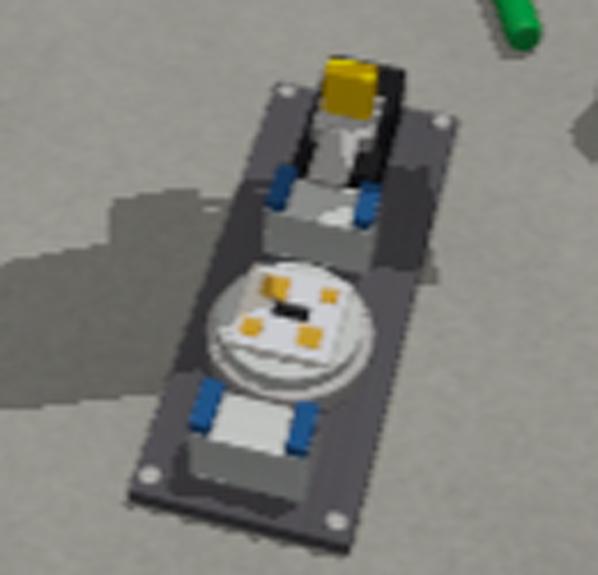

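The crop shows the four plate screws at crop (285,91), (443,122), (150,475), (338,521), the blue notch cheeks and the latch, whose tongue is partly forward.

Run:
```python
from h import *
np.set_printoptions(precision=4,suppress=True)
c=(np.array([(285,91),(443,122),(150,475),(338,521)])+.5)/4.6-.5+[215,205]
P=plane("side",c,.012)[:,:2];print(P)
yax=(P[0]+P[1]-P[2]-P[3])/2;L=np.linalg.norm(yax);y=yax/L;x=np.array([y[1],-y[0]])
print("L",L,"W",np.linalg.norm(P[1]-P[0]),np.linalg.norm(P[3]-P[2]),"yaw",np.arctan2(x[1],x[0]))
O=P.mean(0)-.0475*y;print("origin",O,"seat",O,"grip@0",O+.17*y,"ydir",y)
# wrist screws
pose=(np.array([.6246,0,.1824]),np.array([.7071,.7071,-.0005,-.0005]))
print("wrist screws",plane("wrist",[(192,131),(268,155)],.012,pose))
g=tri(ray("side",(290.7,223.7)),ray("wrist",(208.1,202.5),pose),ray("scene",(221.6,185.5)));print("grip",g,"along",(g[:2]-O)@y,"across",(g[:2]-O)@x)
r=tri(ray("side",(252.2,162.8)),ray("scene",(334.2,263.5)));print("red",r)
b=tri(ray("side",(247.1,189.8)),ray("scene",(301.6,223.4)));print("blue",b)
for n,lo,(x0,y0,x1,y1) in(("side",0,(220,150,290,180)),("scene",0,(295,245,372,290))):
    im=cv2.imread(f"pics/{n}0.png")[:,:,::-1].copy();H,S,V=cv2.split(hsv(im[y0:y1,x0:x1]))
    bg=np.median(V);m=((V>bg+25)&(S<40))|((S>150)&(V>80)&((H<6)|(H>174)))
    m=cv2.morphologyEx(m.astype(np.uint8),cv2.MORPH_CLOSE,np.ones((3,3)))
    k=max(cv2.findContours(m,cv2.RETR_EXTERNAL,cv2.CHAIN_APPROX_NONE)[0],key=cv2.contourArea)[:,0]+[x0,y0]
    m=((V>bg+25)&(S<40)).astype(np.uint8);v,u=np.nonzero(m);Q=plane(n,np.c_[u+x0,v+y0],.008)[:,:2]
    f=cv2.fitLine(Q.astype(np.float32),cv2.DIST_L2,0,.001,.001).ravel();t=(Q-f[2:])@f[:2]
    t=t[abs((Q-f[2:])@[-f[1],f[0]])<.02]
    print(n,bg,"dir",np.arctan2(f[1],f[0]),"mid",f[2:]+f[:2]*(t.max()+t.min())/2,"len",t.max()-t.min(),len(Q))
```

```text
[[ 0.5471  0.05  ]
 [ 0.6445  0.0175]
 [ 0.4544 -0.2305]
 [ 0.5502 -0.2625]]
L 0.29543388105497087 W 0.10266912233373619 0.10106171073096762 yaw -0.32192570911296736
origin [ 0.534  -0.1514] seat [ 0.534  -0.1514] grip@0 [0.5878 0.0098] ydir [0.3164 0.9486]
wrist screws [[0.5459 0.0472 0.012 ]
 [0.6423 0.0156 0.012 ]]
grip [ 0.576  -0.0226  0.0865] along 0.13545981499986648 across -0.0009042379788562274
red [0.4837 0.3388 0.0287]
blue [0.4622 0.1947 0.0285]
side 150.0 dir -0.360791 mid [0.4866 0.3379] len 0.17763820286282006 24
scene 160.0 dir -0.34513092 mid [0.4814 0.3409] len 0.18751137477542057 507
```

Call:
carry_out(deltas=[{"hand": 50,"dp": [-0.13,0,-0.05],"spin": -0.045},{"hand": 50,"dp": [-0.26,0,-0.1],"spin": -0.09},{"hand": 50,"dp": [-0.39,0,-0.15],"spin": -0.14},{"hand": 50,"dp": [-0.516,0,-0.2],"spin": -0.18},{"hand": 50,"dp": [-0.516,0,-0.2],"spin": -0.225},{"hand": 50,"dp": [-0.516,0,-0.2],"spin": -0.27},{"hand": 50,"dp": [-0.516,0,-0.2],"spin": -0.315},{"hand": 50,"dp": [-0.516,0,-0.2],"spin": -0.36},{"hand": 50,"dp": [-0.516,0,-0.2],"spin": -0.398},{"hand": 50,"dp": [-0.516,0,-0.2],"spin": -0.398},{"hand": 50,"dp": [-0.516,0,-0.2],"spin": -0.398}])

```text
time: 1.25
ee_pos: [0.6249, -0.129, 0.233]
eef_rot: [0.161, 0.987, 0.0, -0.0]
ft_force: [-1.0, -0.1, -0.6]
width: 0.0498
grip_force: 0.0
```

Run:
```python
from h import *
s=read_state();im=camera("wrist");np.save("pose1.npy",np.r_[s["ee_pos"],s["eef_rot"]]);print(s["ee_pos"],s["eef_rot"],s["time"])
cv2.imwrite("pics/w1.png",im[:,:,::-1])
H,S,V=cv2.split(hsv(im))
for nm,m in(("yel",(H>18)&(H<32)&(S>170)&(V>90)),("blue",(H>105)&(H<125)&(S>140)&(V>70))):
    print(nm,[(int(a),list(map(float,c)),list(map(int,b))) for a,c,b in blobs(m,20)])
```

```text
[ 0.62492156 -0.12902905  0.23295679] [ 1.61367731e-01  9.86894337e-01  6.05553363e-05 -1.39451676e-04] 1.25
yel [(122, [49.8, 45.1], [41, 33, 19, 24]), (25, [200.6, 91.4], [198, 89, 6, 5]), (82, [223.4, 95.2], [219, 91, 10, 9]), (371, [326.5, 104.8], [319, 93, 16, 25])]
blue [(116, [427.8, 7.3], [422, 0, 11, 18]), (190, [273.6, 83.5], [262, 80, 24, 8]), (161, [152.5, 87.8], [143, 83, 20, 10]), (204, [273.5, 123.1], [262, 119, 24, 9]), (164, [153.8, 126.0], [144, 122, 21, 9]), (4414, [47.0, 199.6], [2, 157, 91, 87])]
```

View pics/w1.png

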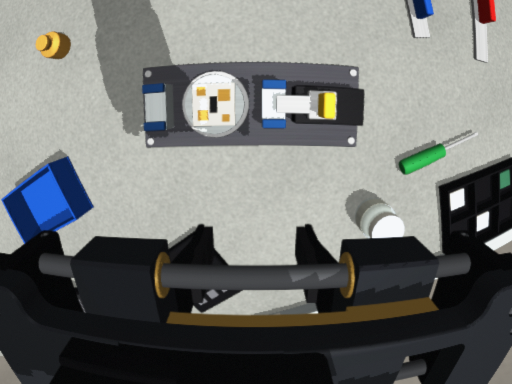

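The wrist view shows the whole holder: screws near (148,73), (354,73), (150,142), (351,142), cheeks at (273,83), (273,123), (152,88), (154,126), and the grip at (326,105).

Run:
```python
from h import *
np.set_printoptions(precision=4,suppress=True)
p=np.load("pose1.npy");pose=(p[:3],p[3:])
V=cv2.cvtColor(cv2.imread("pics/w1.png"),cv2.COLOR_BGR2GRAY)
C=[]
for u,v in[(148,73),(354,73),(150,142),(351,142)]:
    w=V[v-6:v+7,u-6:u+7].astype(float);lab,m=0,(w>150)
    b=min(blobs(m,4),key=lambda q:np.hypot(*(q[1]-6)));C.append(b[1]+[u-6,v-6]);print(b[0],C[-1])
P=plane("wrist",C,.012,pose)[:,:2];print(P)
def frame(P):  # -y,-y order: [0]-y,[1]+y,[2]-y,[3]+y
    d=P[1]+P[3]-P[0]-P[2];y=d/np.linalg.norm(d);return y,np.array([y[1],-y[0]])
y,x=frame(P);O=P.mean(0)-.0475*y;print("screw L",np.linalg.norm(P[1]-P[0]),np.linalg.norm(P[3]-P[2]),"W",np.linalg.norm(P[2]-P[0]),"yaw y",np.arctan2(y[1],y[0]),"O",O)
K=plane("wrist",[(152.5,87.8),(273.6,83.5),(153.8,126),(273.5,123.1)],.058,pose)[:,:2]
yk,_=frame(K);print("cheek O",K.mean(0),"L",np.linalg.norm(K[1]-K[0]),"W",np.linalg.norm(K[2]-K[0]),"yaw",np.arctan2(yk[1],yk[0]))
g=plane("wrist",(326.5,104.8),.095,pose)[0,:2];print("grip",g,(g-O)@y,(g-O)@x,"grip0",O+.17*y)
```

```text
15 [147.6  73.6]
39 [353.1  72.3]
39 [150.1 141.1]
40 [350.9 140.2]
[[ 0.4527 -0.2338]
 [ 0.5464  0.0484]
 [ 0.5482 -0.2657]
 [ 0.6418  0.0165]]
screw L 0.2972877932303547 0.29731248769773666 W 0.10069080082878246 yaw y 1.2503142599647887 O [ 0.5323 -0.1537]
cheek O [ 0.5321 -0.1536] L 0.15544687275261032 W 0.05043522742804397 yaw 1.2503393265199034
grip [ 0.5751 -0.024 ] 0.13656933070184696 -0.0002461982673175461 grip0 [0.5859 0.0076]
```

Call:
carry_out(deltas=[{"hand": 50,"dp": [0.16,0.168,0.1],"spin": 0},{"hand": 50,"dp": [0.322,0.336,0.2],"spin": 0},{"hand": 50,"dp": [0.322,0.336,0.3],"spin": 0},{"hand": 50,"dp": [0.322,0.336,0.4],"spin": 0},{"hand": 50,"dp": [0.322,0.336,0.5],"spin": 0},{"hand": 50,"dp": [0.322,0.336,0.58],"spin": 0},{"hand": 50,"dp": [0.322,0.336,0.62],"spin": 0},{"hand": 50,"dp": [0.322,0.336,0.62],"spin": 0},{"hand": 5,"dp": [0.322,0.336,0.62],"spin": 0},{"hand": 5,"dp": [0.322,0.336,0.62],"spin": 0},{"hand": 5,"dp": [0.322,0.336,0.62],"spin": 0},{"hand": 5,"dp": [0.322,0.336,0.62],"spin": 0},{"hand": 5,"dp": [0.322,0.336,0.62],"spin": 0},{"hand": 5,"dp": [0.322,0.336,0.62],"spin": 0},{"hand": 5,"dp": [0.322,0.336,0.62],"spin": 0}], force=20)

```text
time: 2.8
ee_pos: [0.5751, -0.0239, 0.0782]
eef_rot: [0.16, 0.987, 0.0, 0.0]
ft_force: [0.5, -0.2, 0.2]
width: 0.0073
grip_force: 0.0
```

Run:
```python
from h import *
s=read_state();print(s["width"],s["grip_force"])
w=camera("wrist");b=camera("side")
a=cv2.resize(b[180:290,220:360],None,fx=3.6,fy=3.6,interpolation=cv2.INTER_CUBIC)
o=np.zeros((396,800,3),np.uint8);o[:,:504]=a;o[:222,504:]=cv2.resize(w,(296,222));cv2.imwrite("pics/d.png",o[:,:,::-1])
```

```text
0.007253458130355481 0.0
```

View pics/d.png

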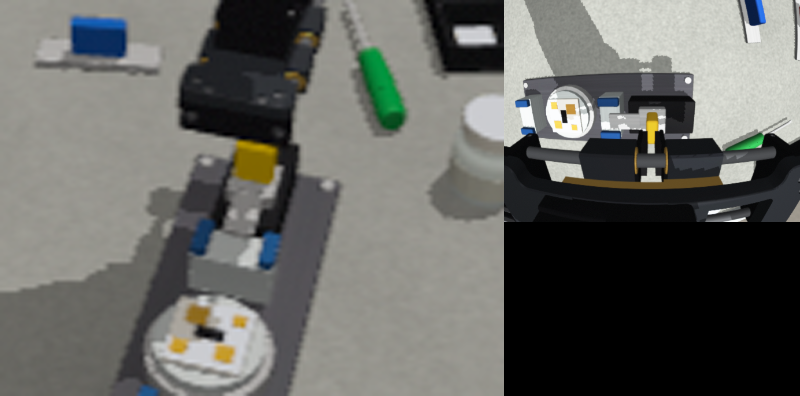

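The side view shows the yellow grip uncovered with no finger in front of it, and in the wrist view the closed fingers sit just below the grip. So the grasp missed. I'll project the TCP into both views.

Run:
```python
from h import *
np.set_printoptions(precision=4,suppress=True)
s=read_state();p=s["ee_pos"];R=Ro.from_quat(s["eef_rot"]).as_matrix();print(p,s["eef_rot"],s["joint_positions"],s["width"])
def pj(n,X):
    c=get_calibration(n)
    if n=="wrist":
        M=c["mount"];q=(R.T@(X-p)-M[:3,3])@M[:3,:3];th=np.arctan2(np.hypot(q[0],q[1]),q[2]);d=q[:2]/np.hypot(q[0],q[1])*th
    else: q=c["R"]@X+c["t"];d=q[:2]/q[2]
    return d*[c["fx"],c["fy"]]+[c["cx"],c["cy"]]
for n in("side","scene","wrist"): print(n,[pj(n,p+[0,0,h]) for h in(0,.019,.07)])
for n in("side","scene","wrist"):
    im=camera(n);H,S,V=cv2.split(hsv(im));print(n,[(int(a),list(map(float,c)),list(map(int,b))) for a,c,b in blobs((H>18)&(H<32)&(S>170)&(V>90),40)])
    cv2.imwrite(f"pics/e_{n}.png",im[:,:,::-1])
w=cv2.imread("pics/e_wrist.png")[130:330,130:390];c=cv2.imread("pics/e_scene.png")[120:270,140:330]
o=np.zeros((450,800,3),np.uint8);o[:308,:400]=cv2.resize(w,(400,308));o[:316,400:]=cv2.resize(c,(400,316));cv2.imwrite("pics/e.png",o)
```

```text
[ 0.5751 -0.0239  0.0782] [0.1596 0.9872 0.     0.    ] [ 0.1529  0.3162 -0.2266  1.7141  0.0777  1.12    1.1536] 0.00600584525888703
side [array([289.6066, 226.0179]), array([289.9418, 220.9991]), array([290.8829, 206.9065])]
scene [array([221.3673, 187.0889]), array([220.9318, 183.0923]), array([219.6966, 171.7556])]
wrist [array([252.9701, 216.2233]), array([252.8319, 226.7592]), array([252.3153, 266.6428])]
side [(115, [290.5, 224.4], [285, 219, 12, 12]), (428, [191.9, 365.2], [182, 352, 21, 27])]
scene []
wrist [(187, [114.9, 188.4], [108, 181, 15, 15]), (808, [255.6, 218.1], [247, 195, 20, 54])]
```

View pics/e.png

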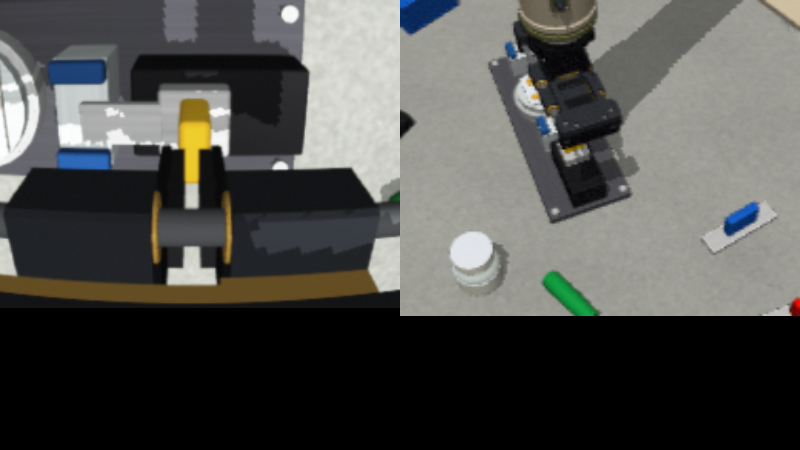

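The fingers are closing above or beside the grip, so the fingertip height is in doubt. I'll check where the tips really are, using the first side picture.

Run:
```python
from h import *
np.set_printoptions(precision=4,suppress=True,linewidth=200)
c=get_calibration("side")
def pj(X): q=c["R"]@X+c["t"];return q[:2]/q[2]*c["fx"]+[c["cx"],c["cy"]]
for dz in(0,.02,.04,.07): print(dz,pj(np.array([.6246-.05,0,.1824+dz])),pj(np.array([.6246+.05,0,.1824+dz])))
a=cv2.imread("pics/side0.png",0)
print("L finger"); print(a[160:190:2,284:304])
print("R finger"); print(a[160:190:2,324:346])
b=cv2.imread("pics/e_side.png",0);print("now");print(b[204:234,280:302])
```

```text
0 [290.382  190.8208] [328.9808 189.5887]
0.02 [290.7638 184.7865] [329.8774 183.5602]
0.04 [291.156 178.588] [330.7983 177.3682]
0.07 [291.7648 168.9675] [332.2274 167.7591]
L finger
[[ 51  24  24  24  23  24  24  23  23  24  23  25  75 126 143 143 143 143 144 145]
 [ 86  23  23  22  23  24  23  22  24  23  23  22  91 134 145 146 147 147 146 144]
 [144 141 142 142 143 117  57  12  13  12  21  29 113 144 145 146 146 146 145 146]
 [146 146 146 146 147 145 107  14  10  10  17  21 114 145 146 146 143 144 146 147]
 [147 147 148 148 148 147 120  58  10  10  17  41 117 144 145 145 144 144 145 146]
 [147 148 147 147 146 146 129  81  10  13  19  86 131 144 145 144 144 145 145 145]
 [146 145 147 147 147 147 132  85  11  14  19  92 135 146 145 144 146 145 144 144]
 [148 147 147 147 147 147 122  62  12  12  17  90 134 148 146 145 144 144 144 146]
 [149 148 148 147 146 147 122  59   9  14  19  92 135 146 147 147 147 146 145 146]
 [147 147 148 148 147 147 145 107  12  14  19 115 147 149 148 147 147 145 145 146]
 [147 148 149 150 149 149 148 113  33  16  20 116 147 148 149 150 149 146 145 145]
 [1
[... 3739 characters left out ...]
9  99  99  99  99  99  99  99  99  97 130 142 101  29  29  21]
 [ 82  83  74  48  87 107  99  99  99  99  99  99  99  99  99  96 147 146  82  28  27  22]
 [ 82  83  64  35  82 102  99  98  98  99  99  99  99  99  99  96 146 136  53  28  24  16]
 [ 82  67  37  64 104 116 107 102 102 101  99  99  99  98  98 106 151 136  52  28  20  13]
 [ 82  67  35 103 126 120 121 120 119 111 103 101 101 102 104 136 145 105  36  28  20  22]
 [ 57  47  34  97 122 121 122 121 119 118 118 118 118 117 132 158 144  79  30  27  21  23]
 [ 48  36  59 105 124 123 110 110 119 118 118 117 119 149 168 172 140  48  28  25  16  45]
 [ 50  33  51  83  93 108 119 133 133 121 119 107 108 151 171 158 110  36  27  23  11  59]]
```

In the side view the tips sit about 30 mm above the stated TCP (row 181, against 191 predicted). So the fingers closed over the top of the grip. I'll reopen, go 26 mm lower and close again.

Call:
carry_out(deltas=[{"hand": 50,"dp": [0,0,0],"spin": 0},{"hand": 50,"dp": [0,0,0],"spin": 0},{"hand": 50,"dp": [0,0,0],"spin": 0},{"hand": 50,"dp": [0,0,0],"spin": 0},{"hand": 50,"dp": [0,0,0],"spin": 0},{"hand": 50,"dp": [0,0,0.03],"spin": 0},{"hand": 50,"dp": [0,0,0.06],"spin": 0},{"hand": 50,"dp": [0,0,0.09],"spin": 0},{"hand": 50,"dp": [0,0,0.104],"spin": 0},{"hand": 50,"dp": [0,0,0.104],"spin": 0},{"hand": 5,"dp": [0,0,0.104],"spin": 0},{"hand": 5,"dp": [0,0,0.104],"spin": 0},{"hand": 5,"dp": [0,0,0.104],"spin": 0},{"hand": 5,"dp": [0,0,0.104],"spin": 0},{"hand": 5,"dp": [0,0,0.104],"spin": 0},{"hand": 5,"dp": [0,0,0.104],"spin": 0},{"hand": 5,"dp": [0,0,0.104],"spin": 0}], force=20)

```text
time: 4.75
ee_pos: [0.5752, -0.0237, 0.0523]
eef_rot: [0.159, 0.987, 0.0, 0.0]
ft_force: [0.3, 0.5, 1.4]
width: 0.0141
grip_force: 20.0
```

Call:
carry_out(deltas=[{"hand": 5,"dp": [0,0.03,0],"spin": 0},{"hand": 5,"dp": [0,0.06,0],"spin": 0},{"hand": 5,"dp": [0,0.09,0],"spin": 0},{"hand": 5,"dp": [0,0.12,0],"spin": 0},{"hand": 5,"dp": [0,0.136,0],"spin": 0},{"hand": 5,"dp": [0,0.144,0],"spin": 0},{"hand": 5,"dp": [0,0.144,0],"spin": 0},{"hand": 5,"dp": [0,0.144,0],"spin": 0}])

```text
time: 5.55
ee_pos: [0.5856, 0.0073, 0.0522]
eef_rot: [0.161, 0.987, -0.002, -0.001]
ft_force: [-7.2, -10.4, 8.2]
width: 0.0138
grip_force: 20.0
```

Call:
carry_out(deltas=[{"hand": 50,"dp": [0,-0.008,0],"spin": 0},{"hand": 50,"dp": [0,-0.008,0],"spin": 0},{"hand": 50,"dp": [0,-0.008,0],"spin": 0},{"hand": 50,"dp": [0,-0.008,0],"spin": 0},{"hand": 50,"dp": [0,-0.008,-0.1],"spin": 0},{"hand": 50,"dp": [0,-0.008,-0.25],"spin": 0},{"hand": 50,"dp": [0,-0.008,-0.4],"spin": 0},{"hand": 50,"dp": [0.05,0.15,-0.55],"spin": 0},{"hand": 50,"dp": [0.15,0.32,-0.6],"spin": 0},{"hand": 50,"dp": [0.24,0.49,-0.6],"spin": 0},{"hand": 50,"dp": [0.33,0.66,-0.6],"spin": 0},{"hand": 50,"dp": [0.42,0.83,-0.6],"spin": 0},{"hand": 50,"dp": [0.49,1.0,-0.6],"spin": 0},{"hand": 50,"dp": [0.49,1.0,-0.6],"spin": 0},{"hand": 50,"dp": [0.49,1.0,-0.6],"spin": 0}])

```text
time: 7.05
ee_pos: [0.5482, 0.2877, 0.2018]
eef_rot: [0.158, 0.987, 0.0, -0.0]
ft_force: [0.4, -1.3, 0.3]
width: 0.0502
grip_force: 0.0
```

Run:
```python
from h import *
np.set_printoptions(precision=4,suppress=True)
s=read_state();im=camera("wrist");sc=camera("scene");pose=(s["ee_pos"],s["eef_rot"]);np.save("pose2.npy",np.r_[pose]);print(pose,s["time"],s["ft_force"])
cv2.imwrite("pics/w2.png",im[:,:,::-1]);cv2.imwrite("pics/s2.png",sc[:,:,::-1])
H,S,V=cv2.split(hsv(im))
m=((H<6)|(H>174))&(S>150)&(V>80);print([(int(a),c,b) for a,c,b in blobs(m,30)])
m2=(V>175)&(S<35)
for a,c,b in blobs(m2,300): print(a,c,b)
```

```text
(array([0.5482, 0.2877, 0.2018]), array([ 0.1581,  0.9874,  0.0001, -0.0003])) 7.05 [ 0.3948 -1.2519  0.336 ]
[(442, array([276.9, 105.7]), array([271,  86,  12,  40], dtype=int32))]
87484 [284.1 131.9] [  0   0 512 265]
689 [219.5 299.6] [193 290  75  24]
```

View pics/w2.png

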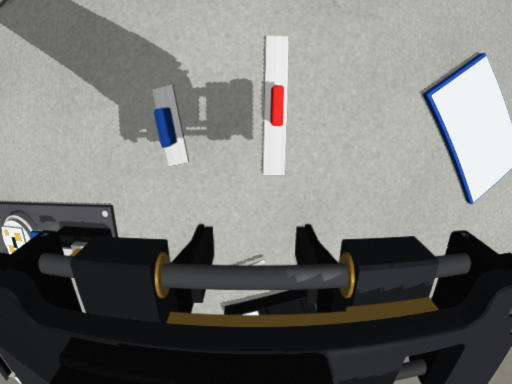

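The wrist view shows the long bar whole, from (277,37) to (274,174), with the red fin at (277,106).

Run:
```python
from h import *
np.set_printoptions(precision=4,suppress=True)
p=np.load("pose2.npy");P0=np.hstack(p) if p.dtype==object else p;pose=(P0[:3],P0[3:])
im=cv2.imread("pics/w2.png");H,S,V=cv2.split(cv2.cvtColor(im,cv2.COLOR_BGR2HSV))
sub=V[20:190,256:300];t=215
m=((sub>t)).astype(np.uint8);m=cv2.morphologyEx(m,cv2.MORPH_CLOSE,np.ones((5,5)))
k=max(cv2.findContours(m,cv2.RETR_EXTERNAL,cv2.CHAIN_APPROX_NONE)[0],key=cv2.contourArea)[:,0]+[256,20]
Q=plane("wrist",k,.008,pose)[:,:2];r=cv2.minAreaRect((Q*1000).astype(np.float32));print("bar rect mm",r)
red=(((H<6)|(H>174))&(S>150)&(V>80)).astype(np.uint8)
kr=max(cv2.findContours(red,cv2.RETR_EXTERNAL,cv2.CHAIN_APPROX_NONE)[0],key=cv2.contourArea)[:,0]
print("fin rect mm",cv2.minAreaRect((plane("wrist",kr,.044,pose)[:,:2]*1000).astype(np.float32)))
```

```text
bar rect mm ((483.02593994140625, 339.5340576171875), (28.387187957763672, 187.7774658203125), 70.87621307373047)
fin rect mm ((482.73236083984375, 337.933837890625), (13.276860237121582, 47.35154724121094), 72.39679718017578)
```

Call:
carry_out(deltas=[{"hand": 50,"dp": [0.15,0.05,0.15],"spin": 0.005},{"hand": 50,"dp": [0.312,0.115,0.3],"spin": 0.005},{"hand": 50,"dp": [0.312,0.115,0.45],"spin": 0.005},{"hand": 50,"dp": [0.312,0.115,0.6],"spin": 0.005},{"hand": 50,"dp": [0.312,0.115,0.7],"spin": 0.005},{"hand": 50,"dp": [0.312,0.115,0.77],"spin": 0.005},{"hand": 50,"dp": [0.312,0.115,0.82],"spin": 0.005},{"hand": 50,"dp": [0.312,0.115,0.848],"spin": 0.005},{"hand": 50,"dp": [0.312,0.115,0.848],"spin": 0.005},{"hand": 5,"dp": [0.312,0.115,0.848],"spin": 0.005},{"hand": 5,"dp": [0.312,0.115,0.848],"spin": 0.005},{"hand": 5,"dp": [0.312,0.115,0.848],"spin": 0.005},{"hand": 5,"dp": [0.312,0.115,0.848],"spin": 0.005},{"hand": 5,"dp": [0.312,0.115,0.848],"spin": 0.005},{"hand": 5,"dp": [0.312,0.115,0.848],"spin": 0.005},{"hand": 5,"dp": [0.312,0.115,0.848],"spin": 0.005}], force=35)

```text
time: 8.75
ee_pos: [0.484, 0.3382, -0.0097]
eef_rot: [0.167, 0.986, 0.0, 0.0]
ft_force: [1.2, 0.7, 1.5]
width: 0.0138
grip_force: 35.0
```

Call:
carry_out(deltas=[{"hand": 5,"dp": [0,0,-0.06],"spin": 0},{"hand": 5,"dp": [0,0,-0.18],"spin": 0},{"hand": 5,"dp": [0,0,-0.32],"spin": 0},{"hand": 5,"dp": [0,0,-0.46],"spin": 0},{"hand": 5,"dp": [0,0,-0.58],"spin": 0},{"hand": 5,"dp": [0,0,-0.64],"spin": 0},{"hand": 5,"dp": [-0.04,-0.08,-0.64],"spin": 0.03},{"hand": 5,"dp": [-0.09,-0.19,-0.64],"spin": 0.07},{"hand": 5,"dp": [-0.14,-0.3,-0.64],"spin": 0.11},{"hand": 5,"dp": [-0.19,-0.41,-0.64],"spin": 0.15},{"hand": 5,"dp": [-0.24,-0.52,-0.64],"spin": 0.19},{"hand": 5,"dp": [-0.29,-0.63,-0.64],"spin": 0.23},{"hand": 5,"dp": [-0.34,-0.74,-0.64],"spin": 0.27},{"hand": 5,"dp": [-0.39,-0.85,-0.64],"spin": 0.31},{"hand": 5,"dp": [-0.43,-0.93,-0.64],"spin": 0.35},{"hand": 5,"dp": [-0.46,-1.0,-0.64],"spin": 0.39},{"hand": 5,"dp": [-0.46,-1.0,-0.64],"spin": 0.43},{"hand": 5,"dp": [-0.46,-1.0,-0.64],"spin": 0.47},{"hand": 5,"dp": [-0.46,-1.0,-0.64],"spin": 0.496},{"hand": 5,"dp": [-0.46,-1.0,-0.64],"spin": 0.496}])

```text
time: 10.75
ee_pos: [0.5094, 0.064, 0.1497]
eef_rot: [0.812, 0.583, -0.001, -0.0]
ft_force: [0.1, 0.3, -3.1]
width: 0.0136
grip_force: 35.0
```

```bash
cat >> h.py <<'E'
def togo(x,y,z,psi):
    s=read_state();R=Ro.from_quat(s["eef_rot"]).as_matrix();p=s["ee_pos"];a=np.degrees(np.arctan2(R[1,1],R[0,1]))
    d=R.T@(np.array([x,y,z])-p);print("ee",p.round(4),"psi",a.round(2),"dp",(d/.25).round(3),"mm",(d*1e3).round(1),"spin",round(-(psi-a)/180,4),"F",s["ft_force"].round(1),s["width"].round(4),s["grip_force"],s["time"])
E
python3 -c "
from h import *
togo(.5318,-.1548,.15,-18.36)"
```

```text
Traceback (most recent call last):
  File "h.py", line 24, in togo
    d=R.T@(np.array([x,y,z])-p);print("ee",p.round(4),"psi",a.round(2),"dp",(d/.25).round(3),"mm",(d*1e3).round(1),"spin",round(-(psi-a)/180,4),"F",s["ft_force"].round(1),s["width"].round(4),s["grip_force"],s["time"])
                                                                                                                                                                           ^^^^^^^^^^^^^^^^
AttributeError: 'float' object has no attribute 'round'
```

Call:
carry_out(deltas=[{"hand": 5,"dp": [-0.07,0.03,0],"spin": 0},{"hand": 5,"dp": [-0.2,0.09,0],"spin": 0},{"hand": 5,"dp": [-0.34,0.15,0],"spin": 0},{"hand": 5,"dp": [-0.48,0.21,0],"spin": 0},{"hand": 5,"dp": [-0.62,0.28,0],"spin": 0},{"hand": 5,"dp": [-0.74,0.33,0],"spin": 0},{"hand": 5,"dp": [-0.802,0.361,0.05],"spin": 0},{"hand": 5,"dp": [-0.802,0.361,0.12],"spin": 0},{"hand": 5,"dp": [-0.802,0.361,0.19],"spin": 0},{"hand": 5,"dp": [-0.802,0.361,0.24],"spin": 0},{"hand": 5,"dp": [-0.802,0.361,0.24],"spin": 0},{"hand": 5,"dp": [-0.802,0.361,0.24],"spin": 0}])

```text
time: 11.95
ee_pos: [0.5319, -0.1546, 0.0905]
eef_rot: [0.811, 0.584, 0.0, -0.0]
ft_force: [1.9, 0.7, -3.2]
width: 0.0136
grip_force: 35.0
```

```bash
sed -i 's/s\["width"\].round(4)/s["width"]/' h.py
python3 - <<'E'
from h import *
togo(.5318,-.1548,.0403,-18.36)
np.set_printoptions(precision=4,suppress=True)
s=read_state();w=camera("wrist");b=camera("side");cv2.imwrite("pics/w3.png",w[:,:,::-1]);cv2.imwrite("pics/s3.png",b[:,:,::-1])
a=cv2.resize(b[205:330,215:345],None,fx=3,fy=3,interpolation=cv2.INTER_CUBIC)
o=np.zeros((384,790+112,3),np.uint8);o[:375,:390]=a;o[:,390:]=w;cv2.imwrite("pics/f.png",cv2.resize(o,(790,336))[:,:,::-1])
E
```

```text
ee [ 0.5319 -0.1546  0.0905] psi -18.48 dp [-0.001 -0.     0.201] mm [-0.2 -0.1 50.2] spin -0.0006 F [ 1.9  0.7 -3.2] 0.013597816821944341 34.97983396053314 11.95
```

View pics/f.png

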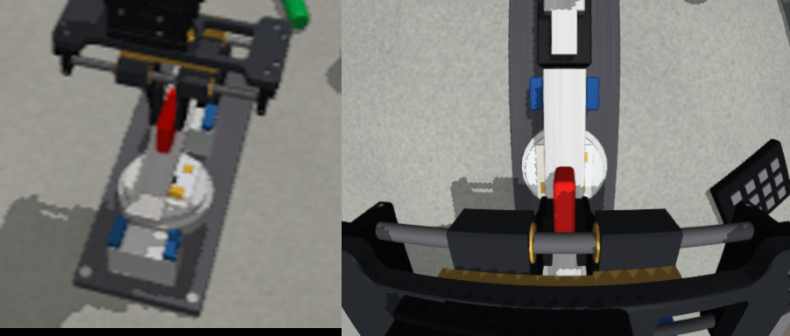

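The bar is centred between the +y cheeks (wrist view: cheeks 537 and 593, bar centre ≈565) and clear of the latch tongue. Lowering now.

Call:
carry_out(deltas=[{"hand": 5,"dp": [0,0,0.03],"spin": 0},{"hand": 5,"dp": [0,0,0.07],"spin": 0},{"hand": 5,"dp": [0,0,0.11],"spin": 0},{"hand": 5,"dp": [0,0,0.145],"spin": 0},{"hand": 5,"dp": [0,0,0.165],"spin": 0},{"hand": 5,"dp": [0,0,0.178],"spin": 0},{"hand": 5,"dp": [0,0,0.184],"spin": 0},{"hand": 5,"dp": [0,0,0.19],"spin": 0},{"hand": 5,"dp": [0,0,0.194],"spin": 0},{"hand": 5,"dp": [0,0,0.198],"spin": 0},{"hand": 5,"dp": [0,0,0.198],"spin": 0}])

```text
time: 13.15
ee_pos: [0.5319, -0.1548, 0.0407]
eef_rot: [0.812, 0.584, 0.0, 0.0]
ft_force: [-0.9, 0.2, -3.9]
width: 0.0141
grip_force: 35.0
```

Call:
carry_out(deltas=[{"hand": 5,"dp": [0,0,0.002],"spin": 0},{"hand": 5,"dp": [0,0,0.004],"spin": 0},{"hand": 5,"dp": [0,0,0.004],"spin": 0}])

```text
time: 13.45
ee_pos: [0.5321, -0.1548, 0.0402]
eef_rot: [0.812, 0.584, 0.0, 0.0]
ft_force: [-1.5, 0.4, 2.6]
width: 0.0139
grip_force: 35.0
```

Call:
carry_out(deltas=[{"hand": 20,"dp": [0,0,0],"spin": 0},{"hand": 30,"dp": [0,0,0],"spin": 0},{"hand": 40,"dp": [0,0,0],"spin": 0},{"hand": 40,"dp": [0,0,0],"spin": 0},{"hand": 40,"dp": [0,0,0],"spin": 0},{"hand": 40,"dp": [0,0,-0.05],"spin": 0},{"hand": 40,"dp": [0,0,-0.15],"spin": 0},{"hand": 40,"dp": [0,0,-0.3],"spin": 0},{"hand": 40,"dp": [0,0.1,-0.45],"spin": -0.04},{"hand": 40,"dp": [0,0.25,-0.6],"spin": -0.085},{"hand": 40,"dp": [0,0.32,-0.7],"spin": -0.13},{"hand": 40,"dp": [0,0.32,-0.76],"spin": -0.175},{"hand": 40,"dp": [0,0.32,-0.76],"spin": -0.22},{"hand": 40,"dp": [0,0.32,-0.76],"spin": -0.265},{"hand": 40,"dp": [0,0.32,-0.76],"spin": -0.31},{"hand": 40,"dp": [0,0.32,-0.76],"spin": -0.355},{"hand": 40,"dp": [0,0.32,-0.76],"spin": -0.4},{"hand": 40,"dp": [0,0.32,-0.76],"spin": -0.445},{"hand": 40,"dp": [0,0.32,-0.76],"spin": -0.49},{"hand": 40,"dp": [0,0.32,-0.76],"spin": -0.5}])

```text
time: 15.45
ee_pos: [0.6076, -0.1804, 0.2307]
eef_rot: [0.159, 0.987, -0.0, 0.0]
ft_force: [-1.0, -1.1, 0.4]
width: 0.0402
grip_force: 0.0
```

Run:
```python
from h import *
np.set_printoptions(precision=4,suppress=True)
togo(.5859,.0075,.0525,71.64)
s=read_state();im=camera("wrist");pose=(s["ee_pos"],s["eef_rot"]);cv2.imwrite("pics/w4.png",im[:,:,::-1])
H,S,V=cv2.split(hsv(im))
O=np.array([.5322,-.1537]);y=np.array([.315,.9491]);x=np.array([y[1],-y[0]])
m=((H<6)|(H>174))&(S>150)&(V>80)
for a,c,b in blobs(m,60):
    k=cv2.findContours(m.astype(np.uint8),cv2.RETR_EXTERNAL,cv2.CHAIN_APPROX_NONE)[0];k=max(k,key=cv2.contourArea)[:,0]
    Q=plane("wrist",k,.094,pose)[:,:2]-O;r=cv2.minAreaRect((np.c_[Q@x,Q@y]*1e3).astype(np.float32));print("fin in seat mm",r)
for nm,m in(("yel",(H>18)&(H<32)&(S>170)&(V>90)),("blue",(H>105)&(H<125)&(S>140)&(V>70))):
    for a,c,b in blobs(m,60):
        Q=plane("wrist",c,.095 if nm=="yel" else .058,pose)[0,:2]-O;print(nm,a,c,"holder mm",Q@x*1e3,Q@y*1e3)
```

```text
ee [ 0.6076 -0.1804  0.2307] psi 71.75 dp [0.318 0.686 0.713] mm [ 79.6 171.6 178.2] spin 0.0006 F [-1.  -1.1  0.4] 0.04019023542817689 0.0 15.45
fin in seat mm ((0.5093727111816406, 1.0125770568847656), (11.533742904663086, 47.238311767578125), 0.22094346582889557)
yel 417 [392.5 110.2] holder mm 0.030123284094088487 165.49732624361312
blue 158 [456.2  11.1] holder mm -164.4489334325691 295.90825006953514
blue 194 [192.8  84.7] holder mm -25.259469002849507 -77.94946148885099
blue 195 [317.3  85.1] holder mm -25.25131919643454 77.87185981704842
blue 189 [194.1 124.3] holder mm 25.40729672900266 -77.20570214334103
blue 190 [316.2 124.4] holder mm 25.041731218500892 77.67691485528923
blue 4978 [ 70.2 199.5] holder mm 128.02428576727002 -282.64209315622253
```

View pics/w4.png

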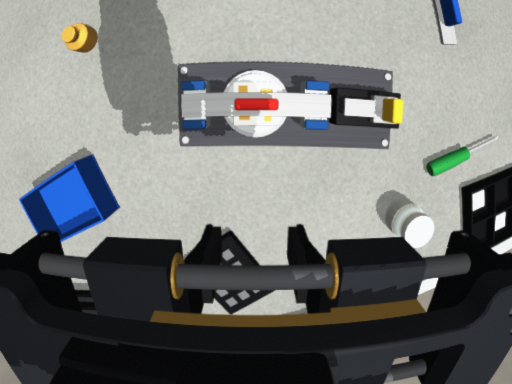

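The bar lies in both notches (fin 0.5 mm and 1.0 mm off the seat, angle ≈0.2°), and the latch is back with its grip at (393,110). Now I grasp the latch grip.

Call:
carry_out(deltas=[{"hand": 40,"dp": [0.06,0.12,0.05],"spin": 0},{"hand": 40,"dp": [0.13,0.28,0.1],"spin": 0},{"hand": 40,"dp": [0.2,0.44,0.15],"spin": 0},{"hand": 40,"dp": [0.27,0.6,0.2],"spin": 0},{"hand": 40,"dp": [0.318,0.686,0.25],"spin": 0},{"hand": 40,"dp": [0.318,0.686,0.4],"spin": 0},{"hand": 40,"dp": [0.318,0.686,0.52],"spin": 0},{"hand": 40,"dp": [0.318,0.686,0.62],"spin": 0},{"hand": 40,"dp": [0.318,0.686,0.68],"spin": 0},{"hand": 40,"dp": [0.318,0.686,0.713],"spin": 0},{"hand": 40,"dp": [0.318,0.686,0.713],"spin": 0},{"hand": 5,"dp": [0.318,0.686,0.713],"spin": 0},{"hand": 5,"dp": [0.318,0.686,0.713],"spin": 0},{"hand": 5,"dp": [0.318,0.686,0.713],"spin": 0},{"hand": 5,"dp": [0.318,0.686,0.713],"spin": 0},{"hand": 5,"dp": [0.318,0.686,0.713],"spin": 0},{"hand": 5,"dp": [0.318,0.686,0.713],"spin": 0}], force=20)

```text
time: 17.2
ee_pos: [0.587, 0.0068, 0.052]
eef_rot: [0.161, 0.987, -0.0, 0.0]
ft_force: [-2.1, -3.7, 6.0]
width: 0.0138
grip_force: 20.0
```

```bash
python3 -c "
from h import *
togo(.5716,-.0352,.0525,71.64)"
```

```text
ee [0.587  0.0068 0.052 ] psi 71.42 dp [ 0.005 -0.179 -0.002] mm [  1.2 -44.7  -0.5] spin -0.0012 F [-2.1 -3.7  6. ] 0.013838526397745911 20.000295639038086 17.2
```

Call:
carry_out(deltas=[{"hand": 5,"dp": [0,-0.03,0],"spin": 0},{"hand": 5,"dp": [0,-0.06,0],"spin": 0},{"hand": 5,"dp": [0,-0.09,0],"spin": 0},{"hand": 5,"dp": [0,-0.12,0],"spin": 0},{"hand": 5,"dp": [0,-0.15,0],"spin": 0},{"hand": 5,"dp": [0,-0.17,0],"spin": 0},{"hand": 5,"dp": [0,-0.18,0],"spin": 0},{"hand": 5,"dp": [0,-0.186,0],"spin": 0},{"hand": 5,"dp": [0,-0.186,0],"spin": 0}])

```text
time: 18.1
ee_pos: [0.5727, -0.036, 0.0519]
eef_rot: [0.161, 0.987, 0.001, 0.001]
ft_force: [1.2, 3.9, 5.4]
width: 0.0135
grip_force: 20.0
```

```bash
python3 -c "
from h import *
togo(.5716,-.0352,.0525,71.64)"
```

```text
ee [ 0.5727 -0.036   0.0519] psi 71.47 dp [ 0.005  0.002 -0.002] mm [ 1.2  0.4 -0.6] spin -0.0009 F [1.2 3.9 5.4] 0.013535780813034819 19.999707341194153 18.1
```

Call:
carry_out(deltas=[{"hand": 25,"dp": [0,0,0],"spin": 0},{"hand": 40,"dp": [0,0,0],"spin": 0},{"hand": 40,"dp": [0,0,0],"spin": 0},{"hand": 40,"dp": [0,0,0],"spin": 0},{"hand": 40,"dp": [0,0,-0.06],"spin": 0},{"hand": 40,"dp": [0,0,-0.18],"spin": 0},{"hand": 40,"dp": [0,0,-0.35],"spin": 0},{"hand": 40,"dp": [-0.1,-0.1,-0.5],"spin": 0},{"hand": 40,"dp": [-0.22,-0.2,-0.62],"spin": 0},{"hand": 40,"dp": [-0.32,-0.3,-0.7],"spin": 0},{"hand": 40,"dp": [-0.34,-0.35,-0.72],"spin": 0},{"hand": 40,"dp": [-0.34,-0.35,-0.72],"spin": 0},{"hand": 40,"dp": [-0.34,-0.35,-0.72],"spin": 0}])

```text
time: 19.4
ee_pos: [0.6242, -0.1449, 0.2308]
eef_rot: [0.161, 0.987, 0.0, -0.001]
ft_force: [-0.0, 0.8, -0.9]
width: 0.04
grip_force: 0.0
```

Run:
```python
from h import *
np.set_printoptions(precision=4,suppress=True)
s=read_state();im=camera("wrist");pose=(s["ee_pos"],s["eef_rot"]);cv2.imwrite("pics/w5.png",im[:,:,::-1]);print(pose,s["ft_force"])
H,S,V=cv2.split(hsv(im));O=np.array([.5322,-.1537]);y=np.array([.315,.9491]);x=np.array([y[1],-y[0]])
for nm,m,z in(("fin",((H<6)|(H>174))&(S>150)&(V>80),.094),("yel",(H>18)&(H<32)&(S>170)&(V>90),.102)):
    k=max(cv2.findContours(m.astype(np.uint8),cv2.RETR_EXTERNAL,cv2.CHAIN_APPROX_NONE)[0],key=cv2.contourArea)[:,0]
    Q=plane("wrist",k,z,pose)[:,:2]-O;print(nm,cv2.minAreaRect((np.c_[Q@x,Q@y]*1e3).astype(np.float32)))
```

```text
(array([ 0.6242, -0.1449,  0.2308]), array([ 0.1606,  0.987 ,  0.0005, -0.0006])) [-0.0453  0.7888 -0.9371]
fin ((0.3979964256286621, 1.9352951049804688), (47.775299072265625, 12.623100280761719), 88.82334899902344)
yel ((0.5443544387817383, 121.38046264648438), (27.503875732421875, 17.502216339111328), 1.3490933179855347)
```

The grip is at about 125 mm (latch fully forward), and the bar is still centred and square. Handing in.

```bash
python3 -c "
from bench import *
print(close_job())"
```

```text
the job is handed in; nothing more can be done
None
```

The job is handed in, with no verdict returned: by my last measurement (19.4 s) the long bar lies in both notches within about 2 mm of the seat, the latch is fully forward over its end, and the gripper is clear of everything; I kept clear of the bystanders but did not re-measure them.

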